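Run the dish stage in and lock its boom

TASK

The dish stage has been left run out: slide its square boom into the blue sleeve until the orange spring button pops up fully through the slot in the top of the sleeve, so the dish is locked under the probe. The button has to be pressed flush to get it under the sleeve's edge. Leave the boom locked, and do not disturb the things lying beside the stage.

Things in the scene. Friction and masses are not known exactly. Their poses are not given: they have to be found in the camera images.
- stand: the fixed dish stage: grey base plate 610 x 120 x 10 mm carrying the blue sleeve and, beyond it, a 242 mm high gantry (aluminium column, white panel, red probe) around x 195 to 395, y -10 to 140 mm. Origin on the work surface under the sleeve's mouth (entry edge); x is the direction in which the boom is pushed in, z up
- mouth (a point): middle of the top edge of the sleeve's mouth, 66 mm above the work surface; axes as stand. The blue sleeve is a square tube 95 mm long from here along x, 42 mm wide, its top wall 4 mm thick; the wall's underside is 2 mm above the flat top of the boom
- hole (a point): middle of the slot in the sleeve's top (46 mm along x, 26 mm wide), 55 mm beyond mouth along x, at the sleeve's outer top; axes as stand. Pushed on, the button snaps up through it by itself and then stops the boom
- button_top (a point): middle of the top of the orange spring button on the boom, 40 mm along x, 18 mm wide, upright ends, top at 69 mm when free, 9 mm above the boom's flat top (60 mm high). 3 N starts it down, 6 N holds it flush. A closed fingertip pressing its trailing half also drags the boom along by friction until the leading end is under the sleeve, which then keeps it down. Axes as stand
- lug (a point): top middle of the trailing face of the black push lug on the boom: a block 16 mm thick along x, 30 mm wide, standing 35 mm above the boom's top (its top at 95 mm). This face is 83 mm behind the button's middle; push it along x, or pinch the lug. The boom's bare top runs on 27 mm behind it. Axes as stand
- boom (a joint): travel in m along x of the boom, a bare aluminium square tube 30 mm wide with lug, button and, at its far end, a round plate with a dish. 0 is fully out; 0.100 button's leading end at the mouth (it jams there unless pressed 7 mm); 0.120 button's middle at the mouth; 0.175 button centred in the slot; end stop 0.181. Friction about 1 N; it stays where left
- button (a joint): how far the spring button is pressed in, m: 0 fully out, 0.009 flush with the boom's top, about 0.007 while it is held down under the sleeve
- jar: bystander: an amber jar, 44 mm across, 70 mm high, standing beside the stage; origin at the centre of its underside
- block: bystander: a loose white terminal strip, 80 x 24 x 18 mm; origin at the centre of its underside
- dish: bystander: a loose glass dish, 86 mm across, 16 mm high; origin at the centre of its underside
- driver: bystander: a screwdriver with a yellow handle, 160 mm long, 26 mm thick; origin under its middle

How it is judged:
By the outcome, as a careful person would: the job done as asked, in the order asked, and still so for the second after the job is handed in, with the robot touching nothing.
It also fails if it takes over 38 s, if anything falls off the work surface, if the arm or the gripper's body presses on something with over 40 N, if the wrist force passes 120 N, or if a joint passes its speed limit or range.

ROBOT

A 6-joint arm with a two-finger parallel gripper is mounted at the origin on the work surface. World frame = base frame: x ahead of the robot, y to its left, z up, the work surface at z = 0. Lengths are in m, angles in rad, forces in N, time in s.
With the tool pointing down it reaches from about 0.4 to 0.825 m from the base axis. Payload 7 kg.
Tool frame: the origin (TCP) lies at the very end of the fingers, on their centre line; the grasp point (between the pads) lies arm.hold_point_z behind it (arm.hold_point_z is the distance from the TCP to the grasp point, in m); z points along the fingers, y is the line along which they close (so a half turn about z gives the same grasp; the last joint's range is limited). The gripper opens to 88 mm and grips with 3 to 60 N. Pads are 19 mm wide; open, the fingers measure 130 mm over their backs; the gripper's body (78 mm by 193 mm) begins 47 mm behind the grasp point.
Start: joints at [1.526, 0.359, 0.012, 0, -1.224, -0.288], TCP at [0.221, 0.638, 0.227] pointing down, gripper open.
Joint ranges: [-3.07, 3.07], [-1.43, 2.12], [-1.02, 1.25], [-3.03, 1.67], [-3.05, -0], [-3.03, 3.03]. Speed limits (rad/s): [2.39, 2.39, 3.01, 3.14, 3.14, 3.14].

INTERFACE

Orientations are given as [roll, pitch, yaw] about the fixed x, y, z axes, in that order (R = Rz(yaw) Ry(pitch) Rx(roll)).
In Python, from station import arm gives the robot as it stands.
- The arm moves only by the tool inch_along, called after "Call:" by a JSON object that holds its "api" and its "payload", one argument or row to a line. Schema: {"type":"object","properties":{"motion":{"type":"array","items":{"type":"object","properties":{"jaw":{"type":"number"},"sx":{"type":"number"},"sy":{"type":"number"},"sz":{"type":"number"},"turn":{"type":"number"}},"additionalProperties":false,"required":["jaw"]},"minItems":1,"maxItems":20},"squeeze":{"type":"number"},"only":{"type":"string"},"quiet":{"type":"boolean"},"lines":{"type":"string"}},"required":["motion"],"additionalProperties":false}. motion is a list of rows, 1 to 20 of them, each an object with the fields jaw (the finger opening in m), sx, sy, sz (the shift in units of 25 mm), turn (a turn about the tool's z in rad); a field left out counts as zero (the opening has to be given); each row is the pose to reach, as a shift and turn from the pose commanded when the call began, along the tool's axes at that moment; what a row does not reach only later rows make up. A row lasts 1/12 s, in which the tool goes at most 0.0417 m and 0.125 rad, less where a joint would pass 70% of its speed; a pose out of reach is approached as far as the arm can. The fingers move at their own pace and stop on an object; squeeze is the grip in N (left out, the last holds). Time passes only in rows, so rows that do not move let the fingers close. The tool returns the time, the measured TCP pose, the force, the opening and the grip force at its end. only (a regular expression) keeps the lines of the reply that match it, lines (a string "A,B") keeps lines A to B, and quiet returns only ok. Input that does not fit is refused with a message, and nothing moves.
- arm.get_state(): the state, without advancing time (a new reading comes with each control period).
- arm.grab_frame(name): name is "scene" or "top"; returns the picture (384x512x3 uint8, red, green, blue); there is no depth.
- arm.camera_params(name): a dict with "fx", "fy", "cx", "cy" (pixels), "T" (4x4, takes a point from camera to world coordinates). Camera axes: x right, y down, z forward; pixel columns grow to the right and rows downward; lengths in m; the calibration is good to about 2 mm. A picture is of the moment at which its call begins. camera_params takes no time and is no camera call.
- arm.job_done(): hands the job in; it is judged then, once.
The state is a dict: "t": time; "q": joint angles; "qd": joint speeds; "joint_efforts": joint torques, N m; "eef_pos": TCP position; "ee_rot": TCP orientation; "force": force on the tool from outside, world axes, zero at the start; "moment": the same for the moment, N m; "width": finger opening in m; "gripper_force": force on a finger pad.
Only numpy, scipy, OpenCV 4.12 (cv2) and the standard library are available. Lean on these libraries where they do the work, as an engineer would, in place of code of your own. Each camera call takes 0.05 s, during which the arm holds its last target. There are 200 camera calls.

## Working session

There is one attempt and no reset: what is moved stays moved. The work goes in short steps, Python scripts to look and compute and a tool call to move; the robot and the scene stay as the last step left them, time stands still between calls to the robot, and variables do not carry over. Pictures are saved under pics/ and viewed, at most 10 in all, crops included, and the job is handed in when it is done.

```bash
ls; mkdir -p pics; python3 - <<'E'
from station import arm
import cv2,numpy as np
np.set_printoptions(precision=4,suppress=True)
for n in("scene","top"):
    im=arm.grab_frame(n); cv2.imwrite(f"pics/{n}0.png",im[:,:,::-1]); print(n,arm.camera_params(n))
s=arm.get_state();print(s,arm.hold_point_z)
E
```

```text
pics
station.py
scene {'fx': 473.91841928708493, 'fy': 473.91841928708493, 'cx': 250.48887670026517, 'cy': 200.36210941615155, 'T': array([[ 0.1261,  0.6364, -0.761 ,  1.3689],
       [ 0.992 , -0.0862,  0.0922, -0.2071],
       [-0.0069, -0.7665, -0.6422,  0.7566],
       [ 0.    ,  0.    ,  0.    ,  1.    ]])}
top {'fx': 428.71803670965915, 'fy': 428.71803670965915, 'cx': 264.5442591730453, 'cy': 192.77484128170644, 'T': array([[-0.0235, -0.9911,  0.131 ,  0.4474],
       [-0.9996,  0.0253,  0.0118, -0.1239],
       [-0.015 , -0.1307, -0.9913,  0.8896],
       [ 0.    ,  0.    ,  0.    ,  1.    ]])}
{'t': 0.1, 'q': array([ 1.5261,  0.3593,  0.0111, -0.0003, -1.2241, -0.2881]), 'qd': array([-0.0011, -0.0016,  0.0009,  0.0006,  0.0006, -0.0002]), 'joint_efforts': array([ -0.0016, -58.4163,  29.3752,   7.0155,   0.0102,  -0.0001]), 'eef_pos': array([0.2204, 0.6375, 0.2257]), 'ee_rot': array([ 3.1401, -0.0001, -0.3329]), 'force': array([-0.3032,  0.2872,  0.2813]), 'moment': array([ 0.0216, -0.0056,  0.0127]), 'gripper_force': 0.0, 'width': 0.08728299536576578} 0.0188
```

View pics/scene0.png

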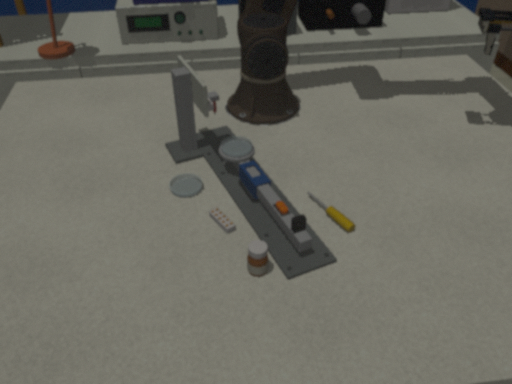

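View pics/top0.png

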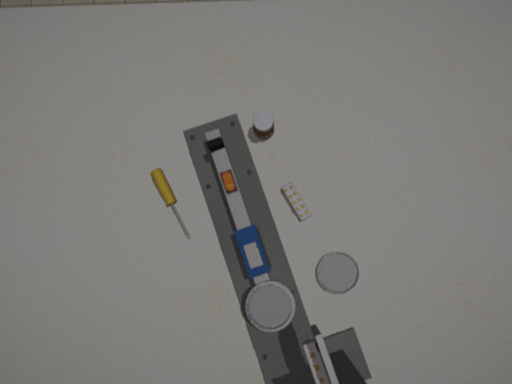

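The scene view shows the stage with the sleeve at (255,180), the button at (282,207) and the lug at (299,222). In the top view these are at (252,252), (228,181) and (216,145). The boom is pushed in toward the robot, and the bystanders lie on both sides.

```bash
cat > h.py <<'E'
from station import arm
import cv2,numpy as np
np.set_printoptions(precision=4,suppress=True)
P={n:arm.camera_params(n) for n in("scene","top")}
def ray(n,uv):
    p=P[n];T=p["T"];d=T[:3,:3]@[(uv[0]-p["cx"])/p["fx"],(uv[1]-p["cy"])/p["fy"],1];return T[:3,3],d
def plane(n,uv,z):
    o,d=ray(n,uv);return o+d*(z-o[2])/d[2]
def tri(a,b):
    o,d=ray("scene",a);e,f=ray("top",b)
    s=np.linalg.lstsq(np.c_[d,-f],e-o,rcond=None)[0];p,q=o+d*s[0],e+f*s[1];return (p+q)/2,np.linalg.norm(p-q)
def proj(n,p):
    q=P[n];c=np.linalg.inv(q["T"])@np.r_[p,1];return np.array([c[0]/c[2]*q["fx"]+q["cx"],c[1]/c[2]*q["fy"]+q["cy"]])
def mask(im,lo,hi,roi):
    m=cv2.inRange(cv2.cvtColor(im,cv2.COLOR_RGB2HSV),lo,hi);k=np.zeros_like(m);x,y,w,h=roi;k[y:y+h,x:x+w]=m[y:y+h,x:x+w]
    c=max(cv2.findContours(k,0,2)[0],key=cv2.contourArea);M=cv2.moments(c)
    return np.array([M["m10"],M["m01"]])/M["m00"],c,cv2.minAreaRect(c)
E
python3 - <<'E'
from h import *
for n,R in(("scene",(230,150,90,110)),("top",(195,115,85,175))):
    im=cv2.imread(f"pics/{n}0.png")[:,:,::-1].copy()
    for nm,lo,hi in(("orange",(4,130,60),(20,255,255)),("blue",(100,120,40),(125,255,255)),("black",(0,0,0),(180,255,42))):
        c,k,r=mask(im,lo,hi,R if nm!="black" else ((285,210,30,25) if n=="scene" else (203,133,25,20)));print(n,nm,c,cv2.contourArea(k),r,cv2.boundingRect(k))
    x,y,w,h=R if n=="scene" else (190,115,90,165)
    o=cv2.resize(im[y:y+h,x:x+w],None,fx=3.6 if n=="top" else 5,fy=3.6 if n=="top" else 5,interpolation=cv2.INTER_CUBIC)
    o=np.clip(o*1.6,0,255).astype(np.uint8)
    cv2.imwrite(f"pics/{n}0c.png",o[:,:,::-1])
E
```

```text
scene orange [281.6667 206.9797] 90.5 ((281.7500305175781, 206.75003051757812), (13.435027122497559, 8.485280990600586), 45.0) (276, 201, 12, 13)
scene blue [253.8171 173.2082] 329.0 ((253.4634246826172, 173.82928466796875), (29.360668182373047, 15.617377281188965), 51.34019088745117) (240, 161, 29, 25)
scene black [297.9923 223.3432] 152.5 ((298.0, 223.5), (15.0, 12.0), 90.0) (292, 216, 13, 16)
top orange [228.0452 181.0312] 155.0 ((228.0500030517578, 181.14999389648438), (19.922346115112305, 9.486831665039062), 71.56504821777344) (222, 172, 13, 20)
top blue [251.7431 251.1445] 1016.0 ((251.75003051757812, 251.25001525878906), (49.64775466918945, 22.135942459106445), 71.56504821777344) (234, 225, 36, 54)
top black [214.5842 144.2508] 149.5 ((214.56895446777344, 144.1724090576172), (10.770329475402832, 16.526884078979492), 68.19859313964844) (206, 138, 18, 15)
```

View pics/scene0c.png

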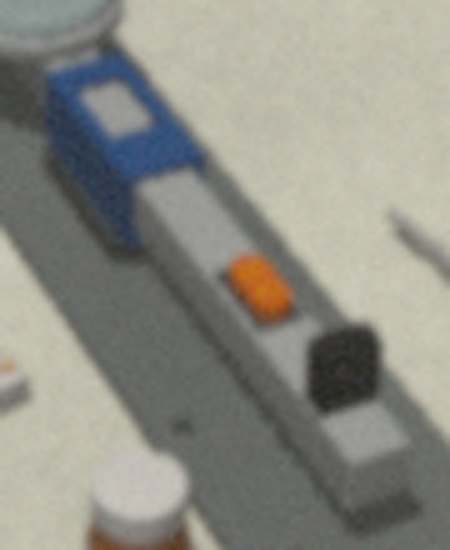

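View pics/top0c.png

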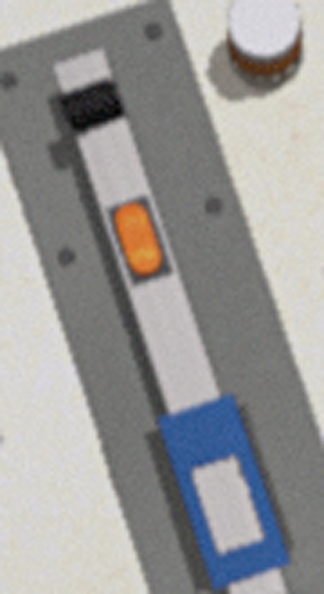

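The crops show three things clearly, with these full-frame pixels:

| Feature | Scene | Top |
|---|---|---|
| Mouth edge middle | (264,184) | (245,227.5) |
| Slot centre | (253.6,171.6) | (253.3,255.3) |
| Button | (282,207) | (228.2,181.1) |

The lug's trailing face, toward the camera, is at about (298,223) in the scene view.

```bash
python3 - <<'E'
from h import *
S=lambda u,v:np.array([230+u/5,150+v/5]); T=lambda u,v:np.array([190+u/3.6,115+v/3.6])
for n,a,b in(("mouth",S(171,169),T(198,405)),("slot",S(118,108),T(228,505)),("btn",S(261,283),T(138.5,238))):
    print(n,*tri(a,b),"plane",plane("scene",a,.069 if n=="btn" else .066),plane("top",b,.069 if n=="btn" else .066))
m,f,b=[plane("top",T(*p),z) for p,z in(((198,405),.066),((252,576),.066),((138.5,238),.069))]
e=plane("top",T(80,58),.060)
for a,c in((m,f),(b,f),(b,m),(e,f),(e,m)):
    d=(c-a)[:2];print(np.degrees(np.arctan2(d[1],d[0])),np.linalg.norm(d))
# base plate trailing edge corners -> direction
g=np.array([plane("top",T(0,48),.01),plane("top",T(165,0),.01)]);d=g[0]-g[1];print("plate edge dir",np.degrees(np.arctan2(d[1],d[0])), g)
for n,p in(("jar",(263,117)),("block",(296,202)),("driver",(163,187)),("tip",(188,237))):print(n,plane("top",p,.07 if n=="jar" else .015))
print("dish on boom",plane("top",(270,306),.09))
E
```

```text
mouth [ 0.4906 -0.0711  0.0631] 0.007392378102970723 plane [ 0.4944 -0.068   0.066 ] [ 0.49  -0.075  0.066]
slot [ 0.4371 -0.0878  0.0617] 0.003988606301682447 plane [ 0.4429 -0.0865  0.066 ] [ 0.4369 -0.0899  0.066 ]
btn [ 0.5813 -0.0424  0.0657] 0.003944833582599247 plane [ 0.585  -0.0412  0.069 ] [ 0.5805 -0.0447  0.069 ]
-163.47052721214538 0.09418978329279273
-162.459500187036 0.1895558348600285
-161.46124976487704 0.0953951935972959
-162.566856926735 0.2976209865225603
-162.14850141113774 0.20344834150957536
plate edge dir 105.15312842850143 [[ 0.7053  0.0412  0.01  ]
 [ 0.7317 -0.0564  0.01  ]]
jar [ 0.7067 -0.1146  0.07  ]
block [ 0.5423 -0.1775  0.015 ]
driver [0.5804 0.0963 0.015 ]
tip [0.4762 0.0445 0.015 ]
dish on boom [ 0.3453 -0.1194  0.09  ]
```
Discrepancy between views ~5 mm; calibration error. Average: direction yaw ≈ -162.8° . button at (0.5825,-0.0430); mouth (0.491,-0.0715). Button to mouth: 0.0955 → joint travel 0.0245?? "0.120 middle at mouth" → travel=0.0245. Lug trailing face at button + 83mm behind: direction u=(-0.955,-0.296): lug face = (0.5825+.0793, -0.043+.0245)=(0.662,-0.0185). Needs 150 mm travel to 0.175.

The manual's scale: shifts go in units of 25 mm. Converting my numbers, 0.656 m is 26.24, 0.444 m is 17.76.

Call:
{"api": "inch_along", "payload": {
  "motion": [
    {"jaw":0,"sx":1.6,"sy":1.12,"turn":-0.1},
    {"jaw":0,"sx":3,"sy":2.12,"sz":0.2,"turn":-0.2},
    {"jaw":0,"sx":4.4,"sy":3.08,"sz":0.4,"turn":-0.3},
    {"jaw":0,"sx":5.8,"sy":4.04,"sz":0.6,"turn":-0.4},
    {"jaw":0,"sx":7.2,"sy":5.04,"sz":0.8,"turn":-0.5},
    {"jaw":0,"sx":8.6,"sy":6,"sz":1,"turn":-0.6},
    {"jaw":0,"sx":10,"sy":7,"sz":1.2,"turn":-0.633},
    {"jaw":0,"sx":11.4,"sy":8,"sz":1.4,"turn":-0.633},
    {"jaw":0,"sx":12.8,"sy":8.96,"sz":1.6,"turn":-0.633},
    {"jaw":0,"sx":14.2,"sy":9.92,"sz":1.8,"turn":-0.633},
    {"jaw":0,"sx":15.6,"sy":10.92,"sz":2,"turn":-0.633},
    {"jaw":0,"sx":17,"sy":11.88,"sz":2.2,"turn":-0.633},
    {"jaw":0,"sx":18.4,"sy":12.88,"sz":2.4,"turn":-0.633},
    {"jaw":0,"sx":19.8,"sy":13.84,"sz":2.6,"turn":-0.633},
    {"jaw":0,"sx":21.2,"sy":14.84,"sz":2.8,"turn":-0.633},
    {"jaw":0,"sx":22.6,"sy":15.8,"sz":3.04,"turn":-0.633},
    {"jaw":0,"sx":24,"sy":16.8,"sz":3.04,"turn":-0.633},
    {"jaw":0,"sx":25.4,"sy":17.76,"sz":3.04,"turn":-0.633},
    {"jaw":0,"sx":26.24,"sy":18.36,"sz":3.04,"turn":-0.633},
    {"jaw":0,"sx":26.24,"sy":18.36,"sz":3.04,"turn":-0.633}
  ],
  "squeeze": 20
}}

```text
t: 1.77
eef_pos: [0.6924, -0.0149, 0.1492]
ee_rot: [3.141, 0.002, 0.297]
force: [0.1, 0.3, -0.8]
width: 0.0007
gripper_force: 0.0
```

Call:
{"api": "inch_along", "payload": {
  "motion": [
    {"jaw":0,"sz":1.4},
    {"jaw":0,"sz":2.6},
    {"jaw":0,"sz":3},
    {"jaw":0,"sz":3}
  ]
}}

```text
t: 2.1
eef_pos: [0.6881, -0.0107, 0.0719]
ee_rot: [-3.141, 0.007, 0.3]
force: [0.1, 1.1, 0.4]
width: 0.0002
gripper_force: 0.0
```

```bash
python3 - <<'E'
from h import *
t=arm.get_state()["eef_pos"];o=[]
for n in("scene","top"):
    im=arm.grab_frame(n);c=proj(n,t);print(n,c)
    x,y=int(c[0])-40,int(c[1])-(50 if n=="scene" else 35)
    x,y=max(x,0),max(y,0);print(x,y)
    o.append(np.clip(cv2.resize(im[y:y+100,x:x+80],None,fx=5,fy=5,interpolation=cv2.INTER_CUBIC)*1.6,0,255).astype(np.uint8))
cv2.imwrite("pics/a.png",np.hstack(o)[:,:,::-1])
E
```

```text
scene [305.7251 236.6103]
265 186
top [210.3788 127.3152]
170 92
```

View pics/a.png

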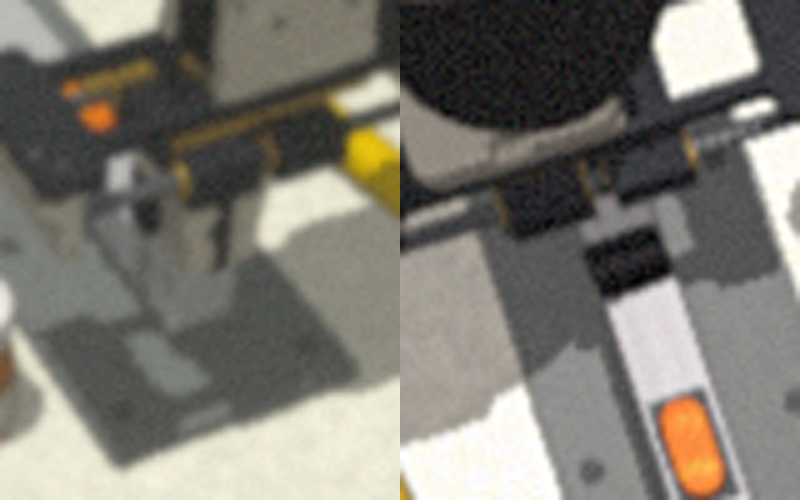

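The fingers stand about 20 mm behind the lug and centred on the boom, with the fingertip near scene (307,239). Next I push the lug, slowing down at the end.

To row units: -0.08 m is -3.2, -0.078 m is -3.12.

Call:
{"api": "inch_along", "payload": {
  "motion": [
    {"jaw":0,"sx":-0.48},
    {"jaw":0,"sx":-0.8},
    {"jaw":0,"sx":-1.12},
    {"jaw":0,"sx":-1.44},
    {"jaw":0,"sx":-1.76},
    {"jaw":0,"sx":-2.08},
    {"jaw":0,"sx":-2.4},
    {"jaw":0,"sx":-2.64},
    {"jaw":0,"sx":-2.84},
    {"jaw":0,"sx":-3},
    {"jaw":0,"sx":-3.12},
    {"jaw":0,"sx":-3.2},
    {"jaw":0,"sx":-3.2}
  ]
}}

```text
t: 3.28
eef_pos: [0.6136, -0.034, 0.0754]
ee_rot: [-3.141, 0.001, 0.3]
force: [-0.2, -0.1, 0.2]
width: 0.0004
gripper_force: 0.0
```

```bash
python3 - <<'E'
from h import *
o=[]
im=arm.grab_frame("top");c,k,r=mask(im,(4,130,60),(20,255,255),(195,115,85,175));print(c,plane("top",c,.069))
cv2.imwrite("pics/b.png",cv2.resize(np.clip(im[130:280,190:290]*1.6,0,255).astype(np.uint8),None,fx=4,fy=4,interpolation=cv2.INTER_CUBIC)[:,:,::-1])
E
```

```text
[237.9407 210.3635] [ 0.5231 -0.0622  0.069 ]
```

View pics/b.png

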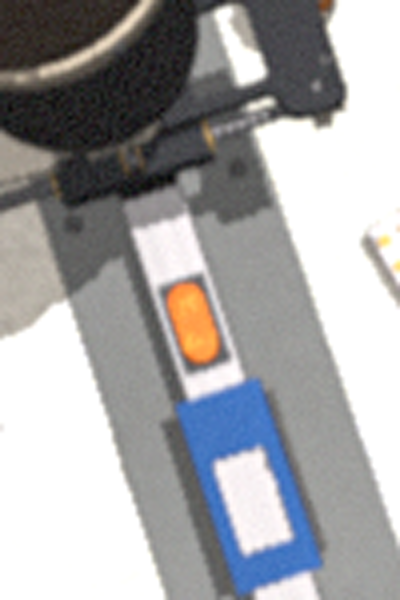

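The button is now at top-view (237.9,210.4), about 15 mm short of the mouth and in line with it. I push 9 mm further, then back off, go over the lug and stop above the trailing half of the button.

To row units: -0.093 m is -3.72, -0.085 m is -3.4.

Call:
{"api": "inch_along", "payload": {
  "motion": [
    {"jaw":0,"sx":-0.12},
    {"jaw":0,"sx":-0.24},
    {"jaw":0,"sx":-0.36},
    {"jaw":0,"sx":-0.36},
    {"jaw":0,"sx":0.12},
    {"jaw":0,"sx":0.12,"sz":-0.8},
    {"jaw":0,"sx":0.12,"sz":-1.6},
    {"jaw":0,"sx":0.12,"sz":-1.6},
    {"jaw":0,"sx":-1.2,"sz":-1.6},
    {"jaw":0,"sx":-2.4,"sz":-1.6},
    {"jaw":0,"sx":-3.4,"sz":-1.6},
    {"jaw":0,"sx":-3.72,"sz":-1.2},
    {"jaw":0,"sx":-3.72,"sz":-0.4},
    {"jaw":0,"sx":-3.72},
    {"jaw":0,"sx":-3.72},
    {"jaw":0,"sx":-3.72}
  ]
}}

```text
t: 4.67
eef_pos: [0.5252, -0.0614, 0.0752]
ee_rot: [3.142, 0.002, 0.3]
force: [0.3, 0.1, 0.5]
width: 0.0003
gripper_force: 0.0
```

```bash
python3 - <<'E'
from h import *
s=arm.get_state();t=s["eef_pos"];print(t,s["force"])
o=[]
for n in("scene","top"):
    im=arm.grab_frame(n);c=proj(n,t);x,y=int(c[0])-40,int(c[1])-50;print(n,c,x,y)
    o.append(np.clip(cv2.resize(im[y:y+100,x:x+80],None,fx=5,fy=5,interpolation=cv2.INTER_CUBIC)*1.6,0,255).astype(np.uint8))
cv2.imwrite("pics/c.png",np.hstack(o)[:,:,::-1])
E
```

```text
[ 0.5252 -0.0614  0.0752] [0.3478 0.0924 0.5118]
scene [269.0588 188.576 ] 229 138
top [237.2735 208.9921] 197 158
```

View pics/c.png

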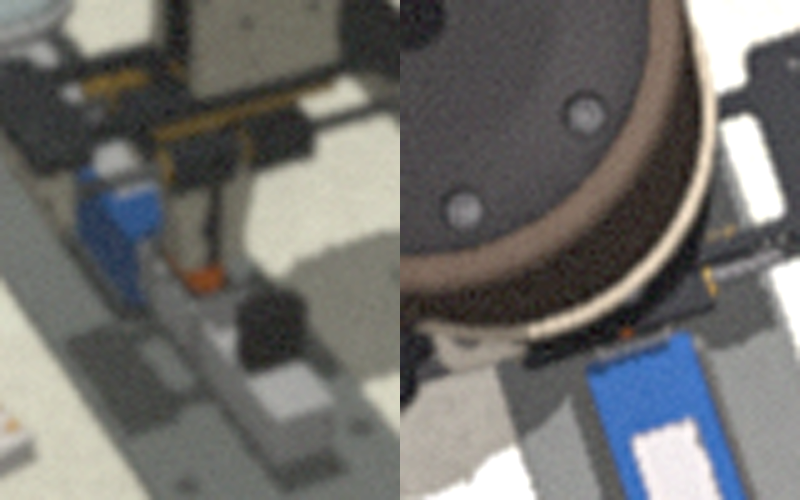

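The fingertip is over the trailing half of the button: a bit of orange shows behind it at scene (270,194). The leading end is just short of the mouth. I press down.

To row units: 0.009 m is 0.36, 0.0145 m is 0.58.

Call:
{"api": "inch_along", "payload": {
  "motion": [
    {"jaw":0,"sz":0.2},
    {"jaw":0,"sz":0.36},
    {"jaw":0,"sz":0.48},
    {"jaw":0,"sz":0.58},
    {"jaw":0,"sz":0.58},
    {"jaw":0,"sz":0.58}
  ]
}}

```text
t: 5.27
eef_pos: [0.5259, -0.0612, 0.0614]
ee_rot: [3.141, -0.001, 0.301]
force: [0.1, 0.4, 4.9]
width: 0.0006
gripper_force: 2.7
```

To row units: 0.002 m is 0.08, 0.001 m is 0.04.

Call:
{"api": "inch_along", "payload": {
  "motion": [
    {"jaw":0,"sz":0.04},
    {"jaw":0,"sz":0.08},
    {"jaw":0,"sz":0.08}
  ]
}}

```text
t: 5.52
eef_pos: [0.5266, -0.061, 0.0603]
ee_rot: [3.141, -0.002, 0.301]
force: [-0.3, 2.7, 10.9]
width: 0.0005
gripper_force: 5.4
```

Call:
{"api": "inch_along", "payload": {
  "motion": [
    {"jaw":0,"sx":-0.08},
    {"jaw":0,"sx":-0.2},
    {"jaw":0,"sx":-0.32},
    {"jaw":0,"sx":-0.44},
    {"jaw":0,"sx":-0.56},
    {"jaw":0,"sx":-0.68},
    {"jaw":0,"sx":-0.8},
    {"jaw":0,"sx":-0.8}
  ]
}}

```text
t: 6.18
eef_pos: [0.5071, -0.0673, 0.0603]
ee_rot: [3.141, -0.002, 0.301]
force: [-0.8, 1.1, 11.2]
width: 0.0001
gripper_force: 5.6
```

```bash
python3 - <<'E'
from h import *
s=arm.get_state();t=s["eef_pos"];print(t,s["force"])
o=[]
for n in("scene","top"):
    im=arm.grab_frame(n);x,y=((229,138),(197,158))[n=="top"]
    o.append(np.clip(cv2.resize(im[y:y+100,x:x+80],None,fx=5,fy=5,interpolation=cv2.INTER_CUBIC)*1.6,0,255).astype(np.uint8))
cv2.imwrite("pics/d.png",np.hstack(o)[:,:,::-1])
E
```

```text
[ 0.5071 -0.0673  0.0603] [-0.8497  1.0922 11.1847]
```

View pics/d.png

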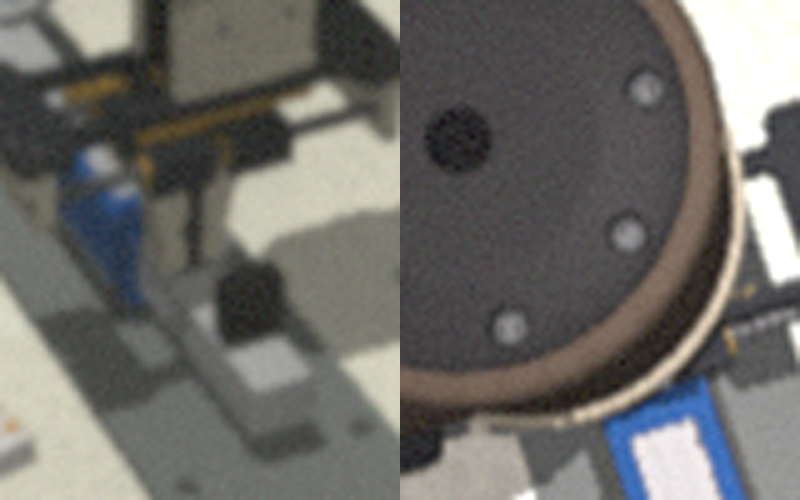

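The lug moved along with the finger, from crop (270,328) to (250,302), so the boom was dragged in with the button held down. I lift, go back over the lug, and look before pushing.

Call:
{"api": "inch_along", "payload": {
  "motion": [
    {"jaw":0,"sz":-1},
    {"jaw":0,"sz":-2},
    {"jaw":0,"sz":-2.08},
    {"jaw":0,"sx":1.4,"sz":-2.08},
    {"jaw":0,"sx":2.8,"sz":-2.08},
    {"jaw":0,"sx":4,"sz":-2.08},
    {"jaw":0,"sx":4,"sz":-2.08}
  ]
}}

```text
t: 6.87
eef_pos: [0.6061, -0.0364, 0.1104]
ee_rot: [3.141, -0.001, 0.301]
force: [-0.4, -0.3, 0.8]
width: 0.0007
gripper_force: 0.0
```

```bash
python3 - <<'E'
from h import *
im=arm.grab_frame("top");sc=arm.grab_frame("scene")
f=lambda a:cv2.resize(np.clip(a*1.6,0,255).astype(np.uint8),None,fx=4,fy=4,interpolation=cv2.INTER_CUBIC)
cv2.imwrite("pics/e.png",np.hstack([f(im[155:285,195:290]),f(sc[140:270,225:320])])[:,:,::-1])
E
```

```text
(no output)
```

View pics/e.png

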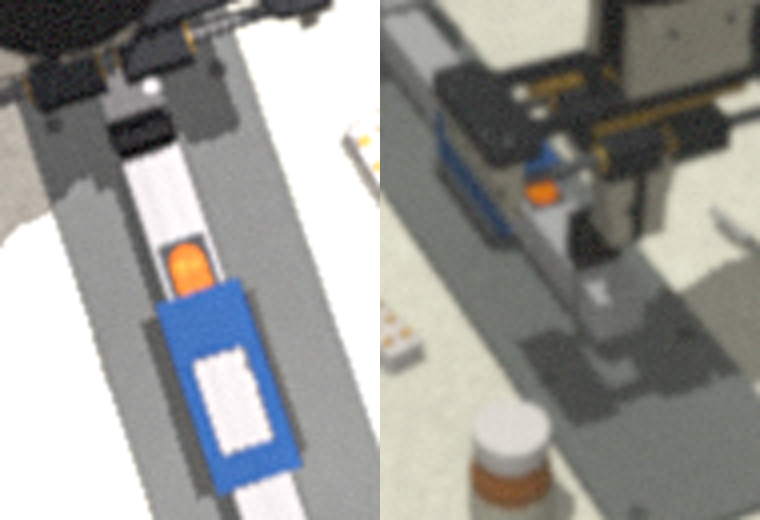

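The button's leading end is under the sleeve edge, about 13 mm in, at top-view crop (190,290), and the gap behind the lug is about 23 mm. I descend and push the lug.

To row units: -0.075 m is -3, -0.072 m is -2.88.

Call:
{"api": "inch_along", "payload": {
  "motion": [
    {"jaw":0,"sz":1},
    {"jaw":0,"sz":1.48},
    {"jaw":0,"sz":1.48},
    {"jaw":0,"sx":-0.48,"sz":1.48},
    {"jaw":0,"sx":-0.8,"sz":1.48},
    {"jaw":0,"sx":-1.12,"sz":1.48},
    {"jaw":0,"sx":-1.44,"sz":1.48},
    {"jaw":0,"sx":-1.72,"sz":1.48},
    {"jaw":0,"sx":-2,"sz":1.48},
    {"jaw":0,"sx":-2.28,"sz":1.48},
    {"jaw":0,"sx":-2.52,"sz":1.48},
    {"jaw":0,"sx":-2.72,"sz":1.48},
    {"jaw":0,"sx":-2.88,"sz":1.48},
    {"jaw":0,"sx":-3,"sz":1.48},
    {"jaw":0,"sx":-3,"sz":1.48}
  ]
}}

```text
t: 8.22
eef_pos: [0.5281, -0.0602, 0.0735]
ee_rot: [-3.141, 0.003, 0.299]
force: [0.4, 0.3, 0.2]
width: 0.0003
gripper_force: 0.5
```

Call:
{"api": "inch_along", "payload": {
  "motion": [
    {"jaw":0,"sx":-0.12},
    {"jaw":0,"sx":-0.2},
    {"jaw":0,"sx":-0.28},
    {"jaw":0,"sx":-0.28}
  ]
}}

```text
t: 8.55
eef_pos: [0.5247, -0.0613, 0.0738]
ee_rot: [-3.141, -0.003, 0.3]
force: [7.4, 1.4, -6.7]
width: 0.0006
gripper_force: 3.9
```

```bash
python3 - <<'E'
from h import *
im=arm.grab_frame("top");sc=arm.grab_frame("scene")
for n,a,R in(("top",im,(225,215,60,70)),("scene",sc,(230,150,60,60))):
    try:c,k,r=mask(a,(4,130,60),(20,255,255),R);print(n,c,cv2.contourArea(k),r)
    except ValueError:print(n,"no orange")
E
```

```text
top [253.3405 256.1825] 163.5 ((253.15003967285156, 255.95001220703125), (20.238576889038086, 9.803059577941895), 71.56504821777344)
scene [251.1364 168.9444] 33.0 ((251.00001525878906, 169.0000457763672), (7.155416965484619, 6.260990142822266), 63.43495178222656)
```

The button shows in the slot and the boom has hit its stop. I back off, rise, and check.

To row units: 0.16 m is 6.4, 0.15 m is 6.

Call:
{"api": "inch_along", "payload": {
  "motion": [
    {"jaw":0,"sx":0.4},
    {"jaw":0,"sx":1},
    {"jaw":0,"sx":1.2,"sz":-1.2},
    {"jaw":0,"sx":1.2,"sz":-2.4},
    {"jaw":0,"sx":2.8,"sz":-3.6},
    {"jaw":0,"sx":4.4,"sz":-4.8},
    {"jaw":0,"sx":6,"sz":-5.2},
    {"jaw":0,"sx":6.4,"sz":-5.2},
    {"jaw":0,"sx":6.4,"sz":-5.2}
  ]
}}

```text
t: 9.4
eef_pos: [0.68, -0.0134, 0.2041]
ee_rot: [3.141, -0.0, 0.301]
force: [-0.2, -0.4, 0.1]
width: 0.0004
gripper_force: 0.0
```

```bash
python3 - <<'E'
from h import *
im=arm.grab_frame("top");sc=arm.grab_frame("scene")
S=mask(sc,(4,130,60),(20,255,255),(230,150,60,60));T=mask(im,(4,130,60),(20,255,255),(225,215,60,70))
print(S[0],cv2.contourArea(S[1]),T[0],cv2.contourArea(T[1]),"tri",tri(S[0],T[0]),plane("top",T[0],.069))
f=lambda a:cv2.resize(np.clip(a*1.6,0,255).astype(np.uint8),None,fx=3,fy=3,interpolation=cv2.INTER_CUBIC)
cv2.imwrite("pics/f.png",np.hstack([f(im[115:310,150:280]),f(sc[90:285,225:358])])[:,:,::-1])
E
```

```text
[252.3903 170.1624] 58.5 [253.3741 256.1305] 163.5 tri (array([ 0.4354, -0.0892,  0.0651]), np.float64(0.001410097292490405)) [ 0.4354 -0.0901  0.069 ]
```

View pics/f.png

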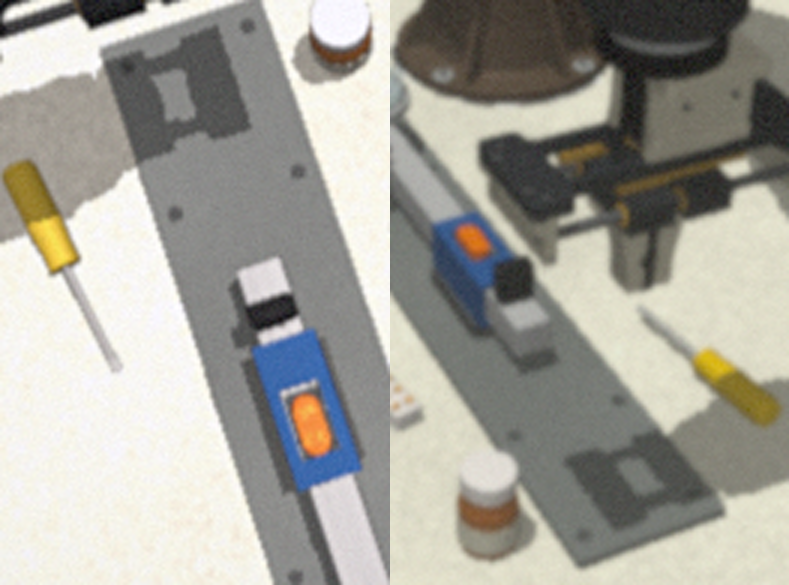

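The button stands in the slot at top-view (253,256). It triangulates to the same height as when it was free (65.1 against 65.7 mm), so it is fully up. The jar, driver and terminal strip are undisturbed, and the arm is clear.

```bash
python3 -c "
from station import arm
print(arm.job_done())"
```

```text
the job is handed in; nothing more can be done
None
```

The boom is locked: the orange button is fully up through the sleeve's slot, the items I checked beside the stage (jar, driver, terminal strip) did not move (the loose glass dish was out of my last view), and I handed the job in at about 9.5 s.

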